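# Stack the disc springs on a clamp post with faces alternating

## Robot

A 7-joint arm with a two-finger parallel gripper is mounted at the origin on a cart in front of the work surface, level with it; the furniture and walls round the work are solid. World frame = base frame: x ahead of the robot, y to its left, z up, the work surface at z = 0. Lengths are in m, angles in rad, forces in N, time in s.
With the tool pointing down it reaches from about 0.35 to 0.9 m from the base axis. Payload 8.1 kg.
Tool frame: the origin (TCP) lies at the very end of the fingers, on their centre line; the grasp point (between the pads) lies 19 mm behind it; z points along the fingers, y is the line along which they close (so a half turn about z gives the same grasp; the last joint's range is limited). The gripper opens to 85 mm and grips with 20 to 120 N. Pads are 22 mm wide; open, the fingers measure 114 mm over their backs; the gripper's body (76 mm by 85 mm) begins 54 mm behind the grasp point. The pads swing forward as they close: fully open they stand 13 mm farther back than shut.
Start: joints at [1.127, 0.434, 0.025, 1.573, -0.012, 1.134, -0.075], TCP at [0.209, -0.589, 0.231] pointing down, gripper open.
Joint ranges: [-2.62, 2.62], [-0.44, 2.09], [-1.27, 1.32], [0.08, 2.57], [-1.32, 4.46], [0.12, 2], [-2.74, 2.74]. Speed limits (rad/s): [2.22, 2.22, 3.01, 3.01, 3.14, 3.14, 3.14].

## Interface

Orientations are given as a unit quaternion [w, x, y, z].
In Python, from rig import status, snapshot, get_calibration, job gives the robot as it stands.
- The arm moves only by the tool jog_arm, never from a script. Its argument "steps" is one flat list of numbers, 7 for each row, row after row: the turn, a rotation vector about the tool's x, y, z in degrees, then the shift along the tool's x, y, z in cm, then the gripper command: -1 is fully open, 1 is shut, values between are in proportion. In form: [ax, ay, az, x, y, z, jaw, ax, ay, az, x, y, z, jaw, ...]. A call has exactly 8 rows; each row shifts and turns the commanded pose from where the row before left it, along the tool's axes as they then stand; what a row does not reach is not made up. A row lasts 1/12 s, in which the tool goes at most 41.7 mm and 7.16 degrees, less where a joint would pass 70% of its speed; a pose out of reach is approached as far as the arm can. A call is refused whole if a number of a shift passes 4.17 or a number of a turn 7.16, either way. A call with a gripper value outside its range is refused whole. The fingers move at their own pace and stop on an object; "squeeze" is the grip in N (left out, the last holds). Time passes only in rows, so rows that do not move let the fingers close, or fill a call up. It gives the time, the measured TCP pose, the force, the opening and the grip force at its end, in the units of the state.
- status.observe(): the state, without advancing time (a new reading comes with each control period).
- snapshot(name): name is "scene" or "top" or "wrist"; returns (picture, depth): 400x640x3 uint8, red, green, blue; 400x640 float32, m along the optical axis (not along the pixel's ray), 0 where there is no reading.
- get_calibration(name): a dict with "K" (3x3 intrinsics, pixels), "world_to_cam" (4x4, takes a point from world to camera coordinates). Camera axes: x right, y up, looking along -z (the intrinsics and any distortion apply to the point x, -y, -z); pixel columns grow to the right and rows downward; lengths in m; the calibration is good to about 2 mm. A picture is of the moment at which its call begins: read the wrist's pose just before it. get_calibration takes no time and is no camera call; for the wrist camera it gives the pose at the moment of the call.
- job.close_job(): hands the job in; it is judged then, once.
The state is a dict: "time_s": time; "joint_positions": joint angles; "joint_vel": joint speeds; "joint_torque": joint torques, N m; "tool_pos": TCP position; "tcp_rot": TCP orientation; "wrist_force": force on the tool from outside, world axes, zero at the start; "moment": the same for the moment, N m; "grip_width": finger opening in m; "gripper_force": force on a finger pad.
Only numpy, scipy, OpenCV 4.12 (cv2) and the standard library are available. Lean on these libraries where they do the work, as an engineer would, in place of code of your own. Each camera call takes 0.05 s, during which the arm holds its last target. There are 200 camera calls.

## Task

The spring post of the flow-cell clamp already carries one cone washer, hollow side down. Add the two loose large cone washers over the post so that the faces alternate: the one lying hollow side up goes on next, and the one lying hollow side down goes on top of it, each resting fully down on the one below without being turned over. Leave the flat ring of the same diameter where it lies.

Things in the scene. Friction and masses are not known exactly. Their poses are not given: they have to be found in the camera images.
- arbor: Clamp base with its spring post, fixed to the bench: bare aluminium plate 80 x 80 x 12 mm with 4 mm screw heads at its corners; amid it a steel post 14 mm across, straight to 62 mm above the bench, tapering to a 5 mm tip at 76 mm. A 60 mm cone washer is already fixed on it, hollow down, from 12 to 27 mm above the bench. Origin: on the post's axis at bench level; z up.
- washer_hollow_up: Loose steel cone washer (0.12 kg) lying hollow side up like a shallow dish: outer diameter 60 mm, bore 30 mm, 15 mm high, foot 40 mm across. Its wide rim is at the top: upright outer edge 9 to 15 mm above its underside, to be gripped across 60 mm. Origin: on its axis at the underside; z up. Seated on the post's first washer its underside is 27 mm above the bench.
- washer_hollow_down: Same washer lying hollow side down like a low dome: outer diameter 60 mm, bore 30 mm, 15 mm high, flat top 40 mm across. Its wide rim is at the bottom: upright outer edge 0 to 6 mm above its underside, to be gripped across 60 mm with fingertips just above the bench. Origin: on its axis at the underside; z up. Seated on the other washer its underside is 42 mm above the bench.
- flat_ring: Loose flat steel spacer ring, outer diameter 60 mm, bore 30 mm, 9 mm thick, both faces flat; it is not part of this stack and stays where it lies. It and the two loose cone washers may lie in any order. Origin: on its axis at the underside; z up.
Things that resemble listed ones, but are neither listed nor needed, are in the scene too. Leave any black or purple look-alike of the washer_hollow_down alone.

How it is judged:
At the end, for the whole second after the job is handed in: The hollow-up washer is on the post with its underside 27 mm (within 4 mm) above the bench, the hollow-down washer is on top of it with its underside at 42 mm (within 4 mm), both within 12 mm of the post's axis, level within 10 degrees, the same way up as they lay, and at rest (horizontal distance between each of washer_hollow_up, washer_hollow_down and arbor below 0.012 m and z of washer_hollow_up in the frame of arbor between 0.023 and 0.031 m and angle between each of washer_hollow_up, washer_hollow_down's own z axis and vertical below 0.175 rad and z of washer_hollow_down in the frame of arbor between 0.038 and 0.046 m and linear speed of each of washer_hollow_up, washer_hollow_down below 0.02 m/s); the robot touches nothing.
It fails at once if the flat ring is shifted by more than 30 mm or taken (distance of flat_ring from where it was at the start of the episode above 0.03 m).
It also fails if it takes over 61 s, if anything falls off the work surface, if the arm or the gripper's body presses on something with over 40 N, if the wrist force passes 120 N, or if a joint passes its speed limit or range.

## Working session

There is one attempt and no reset: what is moved stays moved. The work goes in short steps, Python scripts to look and compute and a tool call to move; the robot and the scene stay as the last step left them, time stands still between calls to the robot, and variables do not carry over. Pictures are saved under pics/ and viewed, at most 10 in all, crops included, and the job is handed in when it is done.

Besides the shell and the picture viewer there is one more tool, called after ">>>" as a command line: name --argument value ..., lists and objects as JSON in quotes. jog_arm: Moves the arm, as the interface text tells. Its arguments: {"type":"object","properties":{"steps":{"type":"array"},"squeeze":{"type":"number"}},"required":["steps"]}

```bash
mkdir -p pics
cat > h.py <<'E'
import numpy as np,cv2
from rig import status,snapshot,get_calibration,job
def world(name,u,v,d=None,z=None,cal=None):
    c=cal or get_calibration(name);K=np.array(c["K"]);T=np.linalg.inv(np.array(c["world_to_cam"]))
    r=np.array([(u-K[0,2])/K[0,0],-(v-K[1,2])/K[1,1],-1.])
    if d is not None: return (T@np.r_[r*d,1])[:3]
    o=T[:3,3];q=T[:3,:3]@r
    return o+q*(z-o[2])/q[2]
def save(n,im): cv2.imwrite('pics/'+n+'.png',cv2.cvtColor(im,cv2.COLOR_RGB2BGR))
E
python3 - <<'E'
from h import *
s=status.observe();print(s)
for n in("top","scene"):
    c=get_calibration(n);print(n,{k:np.round(v,3).tolist() if not isinstance(v,str) else v for k,v in c.items()})
    im,d=snapshot(n);save(n+'0',im);np.savez('/tmp/'+n,im=im,d=d)
E
```

```text
{'time_s': 0.0, 'joint_positions': array([ 1.1273922 ,  0.43521508,  0.02499269,  1.57411479, -0.01158145,
        1.13397461, -0.07509262]), 'joint_vel': array([-6.96332306e-04,  5.92990344e-04,  1.61482434e-05, -7.21214886e-04,
        1.69862804e-03, -1.33182730e-04,  5.22801582e-04]), 'joint_torque': array([ 1.56151309e-03, -6.70477796e+01,  1.02581128e+00, -3.16205370e+01,
        1.56683946e-02,  1.23792153e-02,  3.17049887e-05]), 'tool_pos': array([ 0.20866398, -0.58860258,  0.23052426]), 'tcp_rot': array([-7.53663171e-04,  9.85522520e-01,  1.69542762e-01, -2.14533059e-04]), 'wrist_force': array([0.13602382, 0.11827279, 0.21554041]), 'moment': array([0.00241483, 0.01816049, 0.00042575]), 'gripper_force': 0.0, 'grip_width': 0.08547067394887904}
top {'K': [[431.211, 0.0, 322.251], [0.0, 431.211, 199.364], [0.0, 0.0, 1.0]], 'world_to_cam': [[0.028, -1.0, -0.014, -0.264], [0.991, 0.026, 0.132, -0.492], [-0.132, -0.018, 0.991, -1.29], [0.0, 0.0, 0.0, 1.0]]}
scene {'K': [[437.319, 0.0, 320.563], [0.0, 437.319, 201.408], [0.0, 0.0, 1.0]], 'world_to_cam': [[0.807, -0.591, -0.0, -0.559], [0.392, 0.535, 0.748, -0.085], [-0.442, -0.604, 0.664, -1.662], [0.0, 0.0, 0.0, 1.0]]}
```

View pics/top0.png

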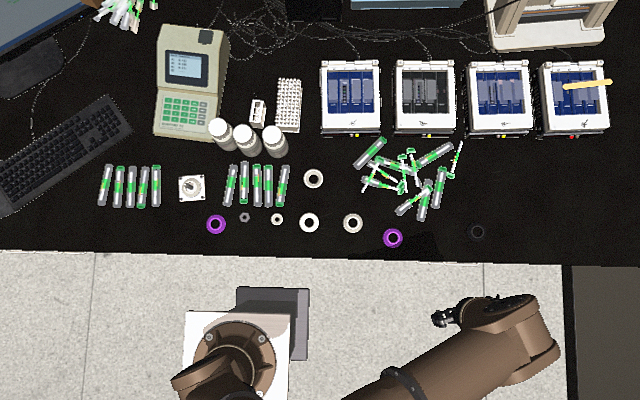

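View pics/scene0.png

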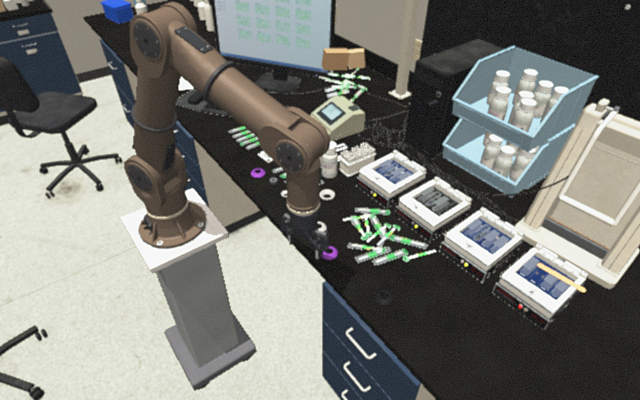

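The top view shows the clamp base at (191,188). There are three 60 mm steel rings at (313,178), (309,222) and (353,223). The purple look-alikes are at (216,224) and (393,238), and a black one is at (477,232). Next I'll get an enlarged crop and depth profiles to tell the three steel rings apart.

Run:
```python
from h import *
f=np.load('/tmp/top.npz');im,d=f['im'],f['d']
save('crop0',cv2.resize(im[150:250,160:410],None,fx=3.2,fy=3.2,interpolation=cv2.INTER_CUBIC))
g=im.astype(int); m=((g.min(2)>110)&(g.max(2)-g.min(2)<40)).astype(np.uint8)
c=get_calibration('top')
for (u,v) in [(191,188),(313,178),(309,222),(353,223)]:
    w=np.zeros_like(m);w[v-18:v+19,u-18:u+19]=m[v-18:v+19,u-18:u+19]
    cs,_=cv2.findContours(w,cv2.RETR_EXTERNAL,cv2.CHAIN_APPROX_NONE);k=max(cs,key=cv2.contourArea)
    (a,b),r=cv2.minEnclosingCircle(k);e=cv2.fitEllipse(k)
    print((u,v),'c',np.round((a,b,r),1),np.round(e[0],1),np.round(e[1],1),'xy@z=.01',np.round(world('top',*e[0],z=.01,cal=c),4))
    prof={}
    for y in range(v-14,v+15):
        for x in range(u-14,u+15):
            if d[y,x]>0:
                p=world('top',x,y,d=d[y,x],cal=c);q=int(np.hypot(*(p-world('top',*e[0],z=.01,cal=c))[:2])*1000//4)*4
                prof.setdefault(q,[]).append(p[2]*1000)
    print({q:round(float(np.median(prof[q])),1) for q in sorted(prof) if q<44})
```

```text
(191, 188) c [191.5 187.5  17.7] [191.5 187.7] [28.2 29.8] xy@z=.01 [0.5285 0.1609 0.01  ]
{0: 72.1, 4: 48.2, 8: 12.2, 12: 18.6, 16: 26.1, 20: 25.2, 24: 20.4, 28: 15.4, 32: 11.2, 36: 11.3, 40: 9.5}
(313, 178) c [312.8 178.4   9.9] [312.9 178.1] [18.6 18.9] xy@z=.01 [ 0.5685 -0.2193  0.01  ]
{0: 0.1, 4: 0.4, 8: 0.1, 12: 2.3, 16: 8.9, 20: 12.1, 24: 15.2, 28: 9.2, 32: 0.0, 36: -0.1, 40: 0.5}
(309, 222) c [308.7 222.2   9.8] [308.7 222.2] [18.5 19. ] xy@z=.01 [ 0.43   -0.2105  0.01  ]
{0: -1.3, 4: 1.1, 8: 0.2, 12: 3.2, 16: 9.4, 20: 9.2, 24: 8.8, 28: 3.7, 32: -0.5, 36: -0.2, 40: 0.1}
(353, 223) c [352.4 222.8   9.9] [352.4 222.9] [18.3 19. ] xy@z=.01 [ 0.4315 -0.3455  0.01  ]
{0: -1.4, 4: 0.7, 8: 1.4, 12: 0.8, 16: 14.8, 20: 13.1, 24: 9.4, 28: 2.8, 32: -0.3, 36: -0.2, 40: 0.2}
```

View pics/crop0.png

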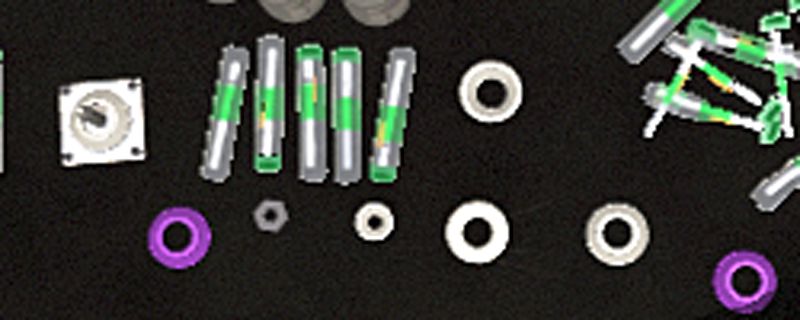

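The enlarged crop agrees with the depth profiles:
- **(313,178):** it rises outward from 9 to 15 mm, so this is the hollow-up washer.
- **(353,223):** it falls outward from 15 mm, so this is the hollow-down washer.
- **(309,222):** it is flat at 9 mm, so this is the flat ring.
- **Look-alikes:** the purple rings and the small ring are not to be used.

Next I'll square the tool and move above the hollow-up washer.

>>> jog_arm --steps '[0,0,6.5,0,0,0,-0.65,0,0,6.5,0,0,0,-0.65,0,0,6.5,0,0,0,-0.65,0,0,0,2.8,-2.9,0,-0.65,0,0,0,2.8,-2.9,0,-0.65,0,0,0,2.8,-2.9,0,-0.65,0,0,0,2.8,-2.9,0,-0.65,0,0,0,2.8,-2.9,0,-0.65]' --squeeze 40

```text
time_s: 0.77
tool_pos: [0.3497, -0.4423, 0.2311]
tcp_rot: [-0.0, 1.0, 0.0, -0.0]
wrist_force: [0.3, -0.1, 0.7]
grip_width: 0.0706
gripper_force: 0.0
```

>>> jog_arm --steps '[0,0,0,2.8,-2.9,0,-0.65,0,0,0,2.8,-2.9,0,-0.65,0,0,0,2.8,-2.9,0,-0.65,0,0,0,2.8,-2.9,0,-0.65,0,0,0,2.8,-2.9,0,-0.65,0,0,0,2.8,-2.9,0,-0.65,0,0,0,0,0,0,-0.65,0,0,0,0,0,0,-0.65]'

```text
time_s: 1.43
tool_pos: [0.5184, -0.2669, 0.2308]
tcp_rot: [-0.001, 1.0, 0.003, -0.0]
wrist_force: [-0.9, -0.3, 0.4]
grip_width: 0.0703
gripper_force: 0.0
```

```bash
cat > w.py <<'E'
from h import *
import sys
def look(name):
    c=get_calibration('wrist');im,d=snapshot('wrist');save(name,im);return im,d,c
def report():
    s=status.observe();print('t',round(s['time_s'],2),'tcp',np.round(s['tool_pos'],4),'q',np.round(s['tcp_rot'],4),'F',np.round(s['wrist_force'],1),'w',round(s['grip_width'],4),'gf',round(float(s['gripper_force']),1));return s
def ring(im,d,c,guess,z):
    # rim circle near guess: points above bench, in world, by depth
    p=[world('wrist',x,y,d=d[y,x],cal=c) for y in range(0,400,3) for x in range(0,640,3) if d[y,x]>0]
    p=np.array(p);k=(np.hypot(*(p[:,:2]-guess[:2]).T)<.045)&(p[:,2]>.004)&(p[:,2]<.03);p=p[k]
    (a,b),r=cv2.minEnclosingCircle(p[:,:2].astype(np.float32)*1000)
    print('ring depth',round(a/1000,4),round(b/1000,4),'r',round(r,1),'n',len(p),'z',np.round(np.percentile(p[:,2],[5,50,95]),4))
E
python3 - <<'E'
from w import *
report();im,d,c=look('w1');ring(im,d,c,np.array([.5685,-.2193]),.015)
print(np.round(c['world_to_cam'],3).tolist())
E
```

```text
t 1.43 tcp [ 0.5184 -0.2669  0.2308] q [-6.e-04  1.e+00  3.e-03 -1.e-04] F [-0.9 -0.3  0.4] w 0.0703 gf 0.0
ring depth 0.5669 -0.2189 r 29.5 n 148 z [0.0067 0.0127 0.0149]
[[0.006, -1.0, -0.001, -0.27], [0.966, 0.006, -0.258, -0.466], [0.258, 0.0, 0.966, -0.51], [0.0, 0.0, 0.0, 1.0]]
```

View pics/w1.png

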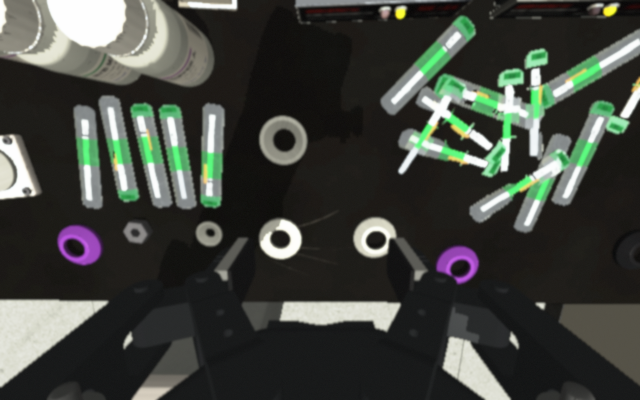

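The wrist view shows the hollow-up washer at (284,140), the flat ring at (280,239) and the hollow-down washer at (375,238). The fingertips are at about (243,245) and (397,245). I'll move over the hollow-up washer and use depth to measure how far the tips sit behind the TCP.

>>> jog_arm --steps '[0,0,0,1.62,-1.6,2.0,-0.65,0,0,0,1.62,-1.6,2.0,-0.65,0,0,0,1.62,-1.6,2.0,-0.65,0,0,0,0,0,2.0,-0.65,0,0,0,0,0,2.0,-0.65,0,0,0,0,0,2.0,-0.65,0,0,0,0,0,0,-0.65,0,0,0,0,0,0,-0.65]'

```text
time_s: 2.15
tool_pos: [0.5637, -0.2233, 0.1107]
tcp_rot: [-0.0, 1.0, -0.001, -0.001]
wrist_force: [0.0, -0.2, 0.4]
grip_width: 0.0702
gripper_force: 0.0
```

Run:
```python
from w import *
s=report();im,d,c=look('w2');ring(im,d,c,np.array([.567,-.219]),.015)
p=np.array([world('wrist',x,y,d=d[y,x],cal=c) for y in range(180,300,2) for x in range(180,460,2) if d[y,x]>0])
p=p[(p[:,2]>s['tool_pos'][2]-.03)&(p[:,2]<s['tool_pos'][2]+.06)]
o=p-s['tool_pos'];print(len(o),'lowest rel tcp',np.round(np.percentile(o[:,2],[0,1,5]),4))
for sg in(-1,1):
    k=o[(o[:,1]*sg>0)];k=k[k[:,2].argsort()][:15];print(np.round(k[::3],4).tolist())
```

```text
t 2.15 tcp [ 0.5637 -0.2233  0.1107] q [-0.0e+00  1.0e+00 -9.0e-04 -1.4e-03] F [ 0.  -0.2  0.4] w 0.0702 gf 0.0
ring depth 0.5673 -0.2185 r 29.8 n 295 z [0.0064 0.013  0.015 ]
1291 lowest rel tcp [0.0068 0.009  0.0132]
[[-0.0076, -0.0355, 0.0068], [-0.0059, -0.0352, 0.0079], [0.0039, -0.0354, 0.009], [0.0053, -0.0352, 0.0095], [0.0011, -0.0353, 0.0102]]
[[0.0012, 0.035, 0.0077], [-0.0019, 0.0351, 0.0084], [-0.0041, 0.0351, 0.0088], [0.0089, 0.0351, 0.0097], [-0.0058, 0.035, 0.01]]
```

>>> jog_arm --steps '[0,0,0,0.36,-0.48,2.0,-0.65,0,0,0,0,0,2.0,-0.65,0,0,0,0,0,2.0,-0.65,0,0,0,0,0,2.0,-0.65,0,0,0,0,0,1.5,-0.65,0,0,0,0,0,0.8,-0.65,0,0,0,0,0,0,-0.65,0,0,0,0,0,0,-0.65]'

```text
time_s: 2.87
tool_pos: [0.5695, -0.2177, 0.0094]
tcp_rot: [0.0, 1.0, -0.0, 0.001]
wrist_force: [-0.4, -0.0, 0.4]
grip_width: 0.0702
gripper_force: 0.0
```

>>> jog_arm --steps '[0,0,0,-0.2,0.08,0.5,-0.65,0,0,0,0,0,0.5,-0.65,0,0,0,0,0,0.1,-0.65,0,0,0,0,0,0,-0.65,0,0,0,0,0,0,0.2,0,0,0,0,0,0,0.2,0,0,0,0,0,0,0.2,0,0,0,0,0,0,0.2]' --squeeze 40

```text
time_s: 3.53
tool_pos: [0.5671, -0.218, -0.0021]
tcp_rot: [0.0, 1.0, 0.0, 0.0]
wrist_force: [-2.3, 1.5, 5.4]
grip_width: 0.0577
gripper_force: 42.2
```

>>> jog_arm --steps '[0,0,0,0,0,-0.5,0.2,0,0,0,0,0,-1.0,0.2,0,0,0,0,0,-2.5,0.2,0,0,0,0,0,-3,0.2,0,0,0,0,0,-3,0.2,0,0,0,0,0,-3,0.2,0,0,0,0,0,-2,0.2,0,0,0,0,0,0,0.2]'

```text
time_s: 4.2
tool_pos: [0.5697, -0.2188, 0.1531]
tcp_rot: [0.001, 1.0, 0.0, 0.004]
wrist_force: [1.0, -0.9, -1.2]
grip_width: 0.0574
gripper_force: 43.3
```

Run:
```python
from w import *
s=report();im,d,c=look('w3')
p=np.array([world('wrist',x,y,d=d[y,x],cal=c) for y in range(150,400,2) for x in range(200,440,2) if d[y,x]>0])
o=p-s['tool_pos'];k=(np.hypot(o[:,0],o[:,1])<.029)&(abs(o[:,2])<.04);o=o[k]
print(len(o))
for a in(-1,1):
  for r0 in (.015,.02,.025):
    for nm,ax in(('x',0),('y',1)):
      q=(o[:,ax]*a>r0)&(o[:,ax]*a<r0+.004)&(abs(o[:,1-ax])<.008)
      if q.sum(): print(nm,a,r0,q.sum(),np.round(np.median(o[q,2]),4))
```

```text
t 4.2 tcp [ 0.5697 -0.2188  0.1531] q [1.2e-03 1.0e+00 1.0e-04 4.0e-03] F [ 1.  -0.9 -1.2] w 0.0574 gf 43.3
2018
x -1 0.015 87 0.009
y -1 0.015 59 0.0098
x -1 0.02 78 0.0137
y -1 0.02 63 0.0144
x -1 0.025 47 0.016
y -1 0.025 97 0.0175
x 1 0.015 35 0.0101
y 1 0.015 65 0.0097
x 1 0.02 51 0.0149
y 1 0.02 64 0.0142
x 1 0.025 60 0.0164
y 1 0.025 107 0.018
```

View pics/w3.png

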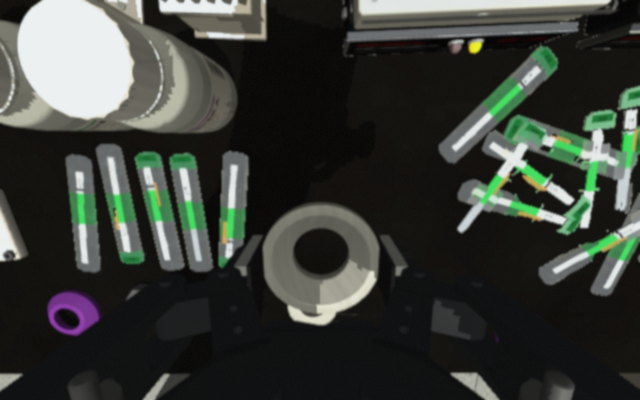

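The hollow-up washer is held level and centred, at (321,257) in the picture. I'll travel toward the post and measure it on the way.

>>> jog_arm --steps '[0,0,0,0,-3.4,-0.4,0.2,0,0,0,0,-3.4,-0.4,0.2,0,0,0,0,-3.4,-0.4,0.2,0,0,0,0,-3.4,-0.4,0.2,0,0,0,0,-3.4,-0.4,0.2,0,0,0,0,-3.4,-0.4,0.2,0,0,0,0,-2,0,0.2,0,0,0,0,0,0,0.2]'

```text
time_s: 4.92
tool_pos: [0.5661, 0.0127, 0.1708]
tcp_rot: [-0.002, 1.0, 0.004, -0.001]
wrist_force: [-0.1, 1.1, -1.3]
grip_width: 0.0569
gripper_force: 43.3
```

Run:
```python
from w import *
s=report()
f=np.load('/tmp/top.npz')
def ana(nm,d,c,us,vs):
    p=np.array([world(nm,x,y,d=d[y,x],cal=c) for y in vs for x in us if d[y,x]>0])
    h=p[:,:2]-[.5285,.161];p=p[np.hypot(*h.T)<.06]
    for lo,hi in((.03,.085),(.05,.07),(.0235,.03),(.0095,.0145)):
        k=p[(p[:,2]>lo)&(p[:,2]<hi)]
        if len(k)>3:
            (a,b),(w,hh),_=cv2.minAreaRect(k[:,:2].astype(np.float32)*1000);print(nm,lo,len(k),'med',np.round(np.median(k[:,:2],0),4),'rect',round(a,1),round(b,1),round(w,1),round(hh,1))
im,d,c=look('w4')
ana('wrist',d,c,range(0,640,2),range(0,400,2))
ana('top',f['d'],get_calibration('top'),range(165,220),range(160,215))
```

```text
t 4.92 tcp [0.5661 0.0127 0.1708] q [-1.5e-03  1.0e+00  4.1e-03 -6.0e-04] F [-0.1  1.1 -1.3] w 0.0569 gf 43.3
wrist 0.03 114 med [0.5312 0.1586] rect 529.7 159.8 13.8 9.1
wrist 0.05 56 med [0.5319 0.1585] rect 530.4 159.5 13.6 7.5
wrist 0.0235 167 med [0.534  0.1564] rect 529.8 160.6 43.9 44.2
wrist 0.0095 541 med [0.5361 0.1565] rect 528.9 162.3 78.9 79.5
top 0.03 39 med [0.5266 0.1568] rect 521.1 158.4 24.2 28.1
top 0.05 18 med [0.5273 0.1571] rect 527.6 159.3 12.2 13.6
top 0.0235 95 med [0.5249 0.1545] rect 527.5 159.7 43.9 49.5
top 0.0095 239 med [0.5239 0.1604] rect 528.5 160.0 79.9 80.2
```

View pics/w4.png

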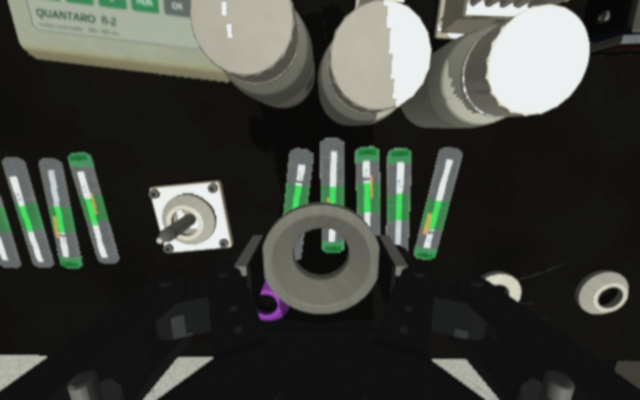

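The picture shows the post at about (185,222). Its axis works out at about (0.529, 0.160).

>>> jog_arm --steps '[0,0,0,-0.7,-2.9,0,0.2,0,0,0,-0.7,-2.9,0,0.2,0,0,0,-0.7,-2.9,0,0.2,0,0,0,-0.7,-2.9,0,0.2,0,0,0,-0.7,-2.7,0,0.2,0,0,0,0,0,0,0.2,0,0,0,0,0,0,0.2,0,0,0,0,0,0,0.2]'

```text
time_s: 5.63
tool_pos: [0.5318, 0.1474, 0.1707]
tcp_rot: [0.001, 1.0, -0.0, -0.0]
wrist_force: [0.3, -0.4, -2.3]
grip_width: 0.0573
gripper_force: 43.4
```

>>> jog_arm --steps '[0,0,0,-0.28,-1.26,0,0.2,0,0,0,0,0,1.8,0.2,0,0,0,0,0,1.8,0.2,0,0,0,0,0,1.8,0.2,0,0,0,0,0,1.3,0.2,0,0,0,0,0,0,0.2,0,0,0,0,0,0,0.2,0,0,0,0,0,0,0.2]'

```text
time_s: 6.3
tool_pos: [0.5296, 0.1614, 0.105]
tcp_rot: [-0.0, 1.0, -0.0, 0.0]
wrist_force: [-0.1, -0.0, -0.6]
grip_width: 0.0569
gripper_force: 43.3
```

>>> jog_arm --steps '[0,0,0,0,0.12,1.2,0.2,0,0,0,0,0,1.4,0.2,0,0,0,0,0,1.4,0.2,0,0,0,0,0,1.4,0.2,0,0,0,0,0,1.2,0.2,0,0,0,0,0,0.8,0.2,0,0,0,0,0,0,0.2,0,0,0,0,0,0,0.2]'

```text
time_s: 6.97
tool_pos: [0.5294, 0.1605, 0.0308]
tcp_rot: [-0.0, 1.0, 0.0, 0.0]
wrist_force: [0.3, 0.2, -0.9]
grip_width: 0.0572
gripper_force: 43.3
```

>>> jog_arm --steps '[0,0,0,0,0,0.2,0.2,0,0,0,0,0,0.15,0.2,0,0,0,0,0,0,0.2,0,0,0,0,0,0,0.2,0,0,0,0,0,0,0.2,0,0,0,0,0,0,0.2,0,0,0,0,0,0,0.2,0,0,0,0,0,0,0.2]'

```text
time_s: 7.63
tool_pos: [0.529, 0.1604, 0.0268]
tcp_rot: [0.0, 1.0, 0.0, 0.0]
wrist_force: [0.7, -0.4, -0.8]
grip_width: 0.0574
gripper_force: 43.3
```

Not touching yet, so I'll go 1.5 mm lower in small steps, then release slowly to a partial opening.

>>> jog_arm --steps '[0,0,0,0,0,0.1,0.2,0,0,0,0,0,0.1,0.2,0,0,0,0,0,0,0.2,0,0,0,0,0,0,0.2,0,0,0,0,0,0,0.2,0,0,0,0,0,0,0.2,0,0,0,0,0,0,0.2,0,0,0,0,0,0,0.2]'

```text
time_s: 8.3
tool_pos: [0.5291, 0.1605, 0.0249]
tcp_rot: [-0.0, 1.0, 0.0, 0.0]
wrist_force: [-1.4, -0.3, 2.6]
grip_width: 0.057
gripper_force: 43.6
```

>>> jog_arm --steps '[0,0,0,0,0,0,-0.65,0,0,0,0,0,0,-0.65,0,0,0,0,0,0,-0.65,0,0,0,0,0,0,-0.65,0,0,0,0,0,-1,-0.65,0,0,0,0,0,-3,-0.65,0,0,0,0,0,-4,-0.65,0,0,0,0,0,-4,-0.65]'

```text
time_s: 8.97
tool_pos: [0.5281, 0.1602, 0.1462]
tcp_rot: [0.0, 1.0, 0.0, -0.001]
wrist_force: [0.9, 0.7, 0.4]
grip_width: 0.0705
gripper_force: 0.0
```

>>> jog_arm --steps '[0,0,0,-0.7,3.8,-1,-0.65,0,0,0,-0.7,3.8,-1,-0.65,0,0,0,-0.7,3.8,-1,-0.65,0,0,0,-0.7,3.8,-1,-0.65,0,0,0,-0.7,3.8,0,-0.65,0,0,0,-0.7,3.8,0,-0.65,0,0,0,-0.7,3.8,0,-0.65,0,0,0,0,0,0,-0.65]'

```text
time_s: 9.63
tool_pos: [0.4779, -0.1141, 0.1857]
tcp_rot: [0.002, 1.0, -0.005, -0.0]
wrist_force: [-1.1, -0.6, -1.5]
grip_width: 0.0704
gripper_force: 0.0
```

Run:
```python
from w import *
s=report()
im,d=snapshot('top');c=get_calibration('top')
p=np.array([world('top',x,y,d=d[y,x],cal=c) for y in range(160,215) for x in range(165,220) if d[y,x]>0])
r=np.hypot(*(p[:,:2]-[.529,.1605]).T)
for q in range(16,32,4):
    k=(r>q/1e3)&(r<q/1e3+.004);print(q,k.sum(),np.round(np.percentile(p[k,2],[10,50,90]),4))
k=(p[:,2]>.037)&(p[:,2]<.05)&(r<.045);print(cv2.minEnclosingCircle(p[k,:2].astype(np.float32)*1000))
im,d,c=look('w5');ring(im,d,c,np.array([.4315,-.3455]),.003)
```

```text
t 9.63 tcp [ 0.4779 -0.1141  0.1857] q [ 1.9e-03  1.0e+00 -4.8e-03 -1.0e-04] F [-1.1 -0.6 -1.5] w 0.0704 gf 0.0
16 43 [0.0312 0.0359 0.0404]
20 59 [0.0349 0.0394 0.0435]
24 66 [0.0355 0.0412 0.044 ]
28 95 [0.0115 0.0218 0.0428]
((528.9563598632812, 157.27713012695312), 30.809406280517578)
ring depth 0.4327 -0.3434 r 29.7 n 156 z [0.0058 0.0113 0.0148]
```

The first washer is seated: its rim is at about 42 mm and it is centred. Next is the hollow-down washer.

>>> jog_arm --steps '[0,0,0,-0.4,3.2,0,-0.65,0,0,0,-0.4,3.2,0,-0.65,0,0,0,-0.4,3.2,0,-0.65,0,0,0,-0.4,3.2,0,-0.65,0,0,0,-0.4,3.2,0,-0.65,0,0,0,-0.4,3.2,0,-0.65,0,0,0,-0.4,3.2,0,-0.65,0,0,0,0,0,0,-0.65]'

```text
time_s: 10.4
tool_pos: [0.4511, -0.3352, 0.1852]
tcp_rot: [0.002, 1.0, -0.002, 0.0]
wrist_force: [-0.7, -0.5, 0.2]
grip_width: 0.0704
gripper_force: 0.0
```

>>> jog_arm --steps '[0,0,0,0,0,1,-0.65,0,0,0,0,0,1,-0.65,0,0,0,0,0,1,-0.65,0,0,0,0,0,1,-0.65,0,0,0,0,0,0,-0.65,0,0,0,0,0,0,-0.65,0,0,0,0,0,0,-0.65,0,0,0,0,0,0,-0.65]'

```text
time_s: 11.07
tool_pos: [0.4526, -0.3296, 0.1453]
tcp_rot: [0.0, 1.0, 0.0, 0.0]
wrist_force: [0.9, 0.5, -0.1]
grip_width: 0.0704
gripper_force: 0.0
```

Run:
```python
from w import *
report();im,d,c=look('w6');ring(im,d,c,np.array([.4325,-.3445]),.003)
```

```text
t 11.07 tcp [ 0.4526 -0.3296  0.1453] q [2.e-04 1.e+00 3.e-04 3.e-04] F [ 0.9  0.5 -0.1] w 0.0704 gf 0.0
ring depth 0.4319 -0.344 r 29.8 n 196 z [0.006  0.0111 0.0149]
```

View pics/w6.png

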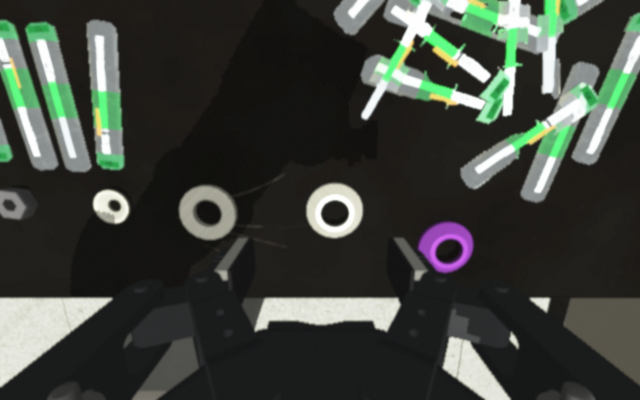

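The steel hollow-down washer is at (335,210). The flat ring is to its left at (208,212) and a purple look-alike is to its right at (447,247). I'll descend on the steel one.

>>> jog_arm --steps '[0,0,0,-1.04,0.72,1.5,-0.65,0,0,0,-1.04,0.72,2,-0.65,0,0,0,0,0,2.5,-0.65,0,0,0,0,0,2.5,-0.65,0,0,0,0,0,2.0,-0.65,0,0,0,0,0,1.5,-0.65,0,0,0,0,0,0,-0.65,0,0,0,0,0,0,-0.65]'

```text
time_s: 11.78
tool_pos: [0.4312, -0.3439, 0.0248]
tcp_rot: [-0.0, 1.0, 0.0, -0.0]
wrist_force: [-0.0, 0.2, 0.5]
grip_width: 0.0706
gripper_force: 0.0
```

>>> jog_arm --steps '[0,0,0,0.07,0,0.8,-0.65,0,0,0,0,0,0.8,-0.65,0,0,0,0,0,0.7,-0.65,0,0,0,0,0,0.5,-0.65,0,0,0,0,0,0.1,-0.65,0,0,0,0,0,0,-0.65,0,0,0,0,0,0,-0.65,0,0,0,0,0,0,-0.65]'

```text
time_s: 12.45
tool_pos: [0.4322, -0.3442, -0.0039]
tcp_rot: [0.0, 1.0, 0.0, 0.0]
wrist_force: [0.9, 0.4, -0.3]
grip_width: 0.0702
gripper_force: 0.0
```

>>> jog_arm --steps '[0,0,0,0,0,0,0.2,0,0,0,0,0,0,0.2,0,0,0,0,0,0,0.2,0,0,0,0,0,0,0.2,0,0,0,0,0,0,0.2,0,0,0,0,0,0,0.2,0,0,0,0,0,0,0.2,0,0,0,0,0,0,0.2]' --squeeze 50

```text
time_s: 13.12
tool_pos: [0.4323, -0.3442, -0.0033]
tcp_rot: [0.0, 1.0, 0.0, 0.0]
wrist_force: [-1.2, 0.8, 9.2]
grip_width: 0.0566
gripper_force: 51.4
```

>>> jog_arm --steps '[0,0,0,0,0,-0.4,0.2,0,0,0,0,0,-0.8,0.2,0,0,0,0,0,-2.0,0.2,0,0,0,0,0,-3,0.2,0,0,0,0,0,-4,0.2,0,0,0,0,0,-4,0.2,0,0,0,0,0,-3,0.2,0,0,0,0,0,-1,0.2]'

```text
time_s: 13.78
tool_pos: [0.4339, -0.3453, 0.1835]
tcp_rot: [0.002, 1.0, 0.0, 0.003]
wrist_force: [0.9, 0.1, -1.5]
grip_width: 0.0568
gripper_force: 53.8
```

Run:
```python
from w import *
s=report();im,d,c=look('w7')
p=np.array([world('wrist',x,y,d=d[y,x],cal=c) for y in range(150,400,2) for x in range(200,440,2) if d[y,x]>0])
o=p-s['tool_pos'];k=(np.hypot(o[:,0],o[:,1])<.029)&(abs(o[:,2])<.04);o=o[k]
for a in(-1,1):
  for r0 in (.016,.02,.025):
    for nm,ax in(('x',0),('y',1)):
      q=(o[:,ax]*a>r0)&(o[:,ax]*a<r0+.004)&(abs(o[:,1-ax])<.008)
      if q.sum(): print(nm,a,r0,q.sum(),np.round(np.median(o[q,2]),4))
```

```text
t 13.78 tcp [ 0.4339 -0.3453  0.1835] q [2.1e-03 1.0e+00 1.0e-04 3.2e-03] F [ 0.9  0.1 -1.5] w 0.0568 gf 53.8
x -1 0.016 51 0.0173
y -1 0.016 58 0.0174
x -1 0.02 25 0.0155
y -1 0.02 43 0.0152
x -1 0.025 18 0.0116
y -1 0.025 135 0.0229
x 1 0.016 77 0.0173
y 1 0.016 58 0.0173
x 1 0.02 84 0.0147
y 1 0.02 52 0.0153
x 1 0.025 73 0.0103
y 1 0.025 137 0.0212
```

View pics/w7.png

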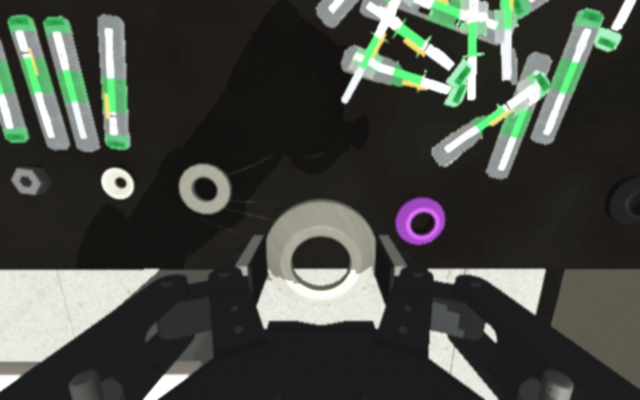

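The hollow-down washer is held level at (321,250), and the flat ring is undisturbed at (205,188). Now to the post.

>>> jog_arm --steps '[0,0,0,0.7,-3.6,0,0.2,0,0,0,0.7,-3.6,0,0.2,0,0,0,0.7,-3.6,0,0.2,0,0,0,0.7,-3.6,0,0.2,0,0,0,0.7,-3.6,0,0.2,0,0,0,0.7,-3.6,0,0.2,0,0,0,0.7,-3.6,0,0.2,0,0,0,0.7,-3.6,0,0.2]'

```text
time_s: 14.5
tool_pos: [0.4869, -0.0542, 0.1765]
tcp_rot: [-0.0, 1.0, 0.0, -0.001]
wrist_force: [0.8, -0.4, -2.0]
grip_width: 0.0564
gripper_force: 53.8
```

>>> jog_arm --steps '[0,0,0,0.6,-3.5,0,0.2,0,0,0,0.6,-3.5,0,0.2,0,0,0,0.6,-3.5,0,0.2,0,0,0,0.6,-3.5,0,0.2,0,0,0,0.6,-3.0,0,0.2,0,0,0,0,0,0,0.2,0,0,0,0,0,0,0.2,0,0,0,0,0,0,0.2]'

```text
time_s: 15.17
tool_pos: [0.517, 0.1133, 0.1765]
tcp_rot: [0.001, 1.0, 0.0, -0.001]
wrist_force: [0.6, -1.0, -1.3]
grip_width: 0.0564
gripper_force: 53.9
```

>>> jog_arm --steps '[0,0,0,0.6,-2.35,0,0.2,0,0,0,0.6,-2.35,0,0.2,0,0,0,0,0,1.5,0.2,0,0,0,0,0,1.8,0.2,0,0,0,0,0,1.8,0.2,0,0,0,0,0,1.3,0.2,0,0,0,0,0,0,0.2,0,0,0,0,0,0,0.2]'

```text
time_s: 15.83
tool_pos: [0.5293, 0.1593, 0.1131]
tcp_rot: [0.001, 1.0, -0.001, -0.001]
wrist_force: [0.3, 0.2, -0.9]
grip_width: 0.0566
gripper_force: 53.9
```

>>> jog_arm --steps '[0,0,0,0,-0.08,1.0,0.2,0,0,0,0,0,1.4,0.2,0,0,0,0,0,1.4,0.2,0,0,0,0,0,1.3,0.2,0,0,0,0,0,1.0,0.2,0,0,0,0,0,0.7,0.2,0,0,0,0,0,0,0.2,0,0,0,0,0,0,0.2]'

```text
time_s: 16.5
tool_pos: [0.53, 0.1618, 0.0459]
tcp_rot: [0.0, 1.0, 0.0, -0.0]
wrist_force: [-0.9, -0.4, -1.4]
grip_width: 0.0567
gripper_force: 53.9
```

>>> jog_arm --steps '[0,0,0,0,0,0.2,0.2,0,0,0,0,0,0.15,0.2,0,0,0,0,0,0.1,0.2,0,0,0,0,0,0.05,0.2,0,0,0,0,0,0,0.2,0,0,0,0,0,0,0.2,0,0,0,0,0,0,0.2,0,0,0,0,0,0,0.2]'

```text
time_s: 17.17
tool_pos: [0.53, 0.1619, 0.0409]
tcp_rot: [-0.0, 1.0, 0.0, 0.0]
wrist_force: [0.6, 0.6, -0.9]
grip_width: 0.0566
gripper_force: 53.9
```

>>> jog_arm --steps '[0,0,0,-0.1,0.14,0,0.2,0,0,0,0,0,0.08,0.2,0,0,0,0,0,0.08,0.2,0,0,0,0,0,0.05,0.2,0,0,0,0,0,0,0.2,0,0,0,0,0,0,0.2,0,0,0,0,0,0,0.2,0,0,0,0,0,0,0.2]'

```text
time_s: 17.83
tool_pos: [0.5288, 0.1604, 0.0388]
tcp_rot: [0.0, 1.0, 0.0, -0.0]
wrist_force: [-1.8, -1.8, 1.7]
grip_width: 0.0565
gripper_force: 54.3
```

Contact is at the expected height. I'll release, raise the gripper straight up and move clear.

>>> jog_arm --steps '[0,0,0,0,0,0,-0.65,0,0,0,0,0,0,-0.65,0,0,0,0,0,0,-0.65,0,0,0,0,0,0,-0.65,0,0,0,0,0,-1,-0.65,0,0,0,0,0,-3,-0.65,0,0,0,0,0,-4,-0.65,0,0,0,0,0,-4,-0.65]'

```text
time_s: 18.5
tool_pos: [0.528, 0.1603, 0.1602]
tcp_rot: [0.0, 1.0, 0.0, -0.001]
wrist_force: [1.5, 0.3, 0.4]
grip_width: 0.0706
gripper_force: 0.0
```

>>> jog_arm --steps '[0,0,0,0,3.5,-0.5,-0.65,0,0,0,0,3.5,0,-0.65,0,0,0,0,3.5,0,-0.65,0,0,0,0,3.5,0,-0.65,0,0,0,0,2,0,-0.65,0,0,0,0,0,0,-0.65,0,0,0,0,0,0,-0.65,0,0,0,0,0,0,-0.65]'

```text
time_s: 19.17
tool_pos: [0.529, 0.0014, 0.1642]
tcp_rot: [-0.0, 1.0, 0.001, 0.0]
wrist_force: [-0.4, 0.1, 0.3]
grip_width: 0.0706
gripper_force: 0.0
```

Run:
```python
from w import *
s=report();im,d,c=look('w8')
p=np.array([world('wrist',x,y,d=d[y,x],cal=c) for y in range(0,400) for x in range(0,300) if d[y,x]>0])
r=np.hypot(*(p[:,:2]-[.529,.1602]).T)
k=(r<.04)&(p[:,2]>.05)&(p[:,2]<.061);print('top washer pts',k.sum(),np.round(np.percentile(p[k,2],[50,90]),4),cv2.minEnclosingCircle(p[k,:2].astype(np.float32)*1000))
for a in(0,90,180,270):
    th=np.degrees(np.arctan2(p[:,1]-.1602,p[:,0]-.529))%360
    q=(r>.0165)&(r<.0195)&(abs((th-a+180)%360-180)<40)&(p[:,2]>.03);print(a,q.sum(),np.round(np.median(p[q,2]),4))
save('crop8',cv2.resize(im[130:330,60:310],None,fx=2.4,fy=2.4))
```

```text
t 19.17 tcp [0.529  0.0014 0.1642] q [-4.e-04  1.e+00  5.e-04  3.e-04] F [-0.4  0.1  0.3] w 0.0706 gf 0.0
top washer pts 1762 [0.0547 0.0567] ((529.41162109375, 159.34490966796875), 28.29220962524414)
0 84 0.0562
90 110 0.0556
180 121 0.0558
270 90 0.0561
```

View pics/crop8.png

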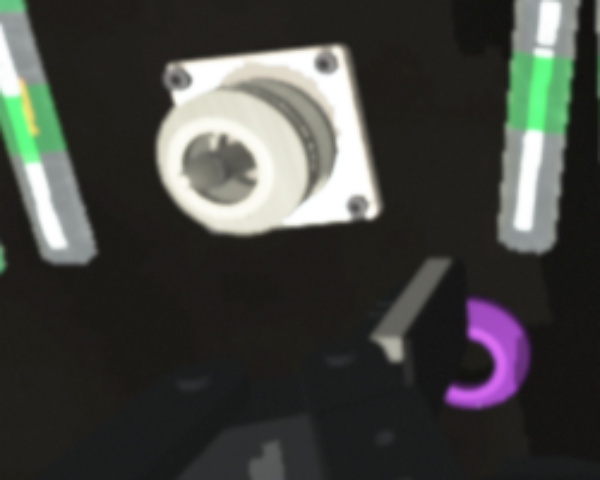

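The crop shows the full stack on the post, with its top at (220,165). It is level, centred within 1 mm, and its top face is at about 56 to 57 mm, as it should be.

```bash
python3 -c "
from rig import job;print(job.close_job())"
```

```text
the job is handed in; nothing more can be done
None
```

Both loose cone washers are on the post in the required order, measured level and centred within about 1 mm; the flat ring was left alone, and the job was handed in at about 19 s, with no verdict returned.

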